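# Close the gearbox and bring the output lever over its shaft

## Task

Set the loose round cover onto the open gearbox housing so that it sits fully seated and level, and let go of it. Then pick up the cast lever by its balance point and hold it level with the ring of its heavy hub straight above the cover's shaft stub, about five centimetres clear of the top of the stub. Finish while still holding the lever there in the gripper; leave the other things on the bench where they are.

Things in the scene. Friction and masses are not known exactly. Their poses are not given: they have to be found in the camera images.
- housing: gearbox housing, plain aluminium, screwed down (fixed): a square base plate 110 x 110 mm, 10 mm thick, with a round open-topped cup on it, 80 mm outer and 70 mm inner diameter, 60 mm tall, so that its rim is 70 mm above the bench. Origin: centre of the base plate's underside, on the bench. z up, along the cup's axis
- housing_rim (a point): centre of the housing's open mouth, in the plane of its rim, 70 mm above the bench
- cover_shaft (a point): middle of the cover's shaft stub: on its axis, half-way up it, 26 mm above the cover's underside (the step), 20 mm above the underside of the disc (which comes to sit on the rim), 15 mm above the disc's top face, 15 mm below the stub's top. z up along the stub
- cover: loose cover, about 160 g: an aluminium disc 84 mm across, 5 mm thick, with a round steel shaft stub on top (24 mm diameter, 30 mm tall) and underneath a tapered centring step (65 mm diameter, 57 mm at its lower edge, 6 mm deep) that fits inside the housing's mouth. It lies on the bench stub up, resting on the step. Origin: centre of the step's underside. z up along the stub
- lever_balance (a point): balance point of the lever (its centre of mass seen from above), not the middle of the bar: 59 mm from the hub's axis towards the small boss, 33 mm from the hub's outer edge; on the bar's centre line, half-way up the bar, 20 mm above the lever's underside (bar: 12 to 28 mm above it). x along the bar from hub to small boss, z up
- lever_hub (a point): centre of the lever's hub, on the axis of its bore, half-way up the hub (15 mm above the lever's underside), 59 mm from the balance point. x along the bar from hub to small boss, z up along the bore
- lever: loose cast aluminium lever, about 260 g, 238 mm long: a thick ring hub at one end (52 mm outer diameter, 28 mm bore, 30 mm tall), a straight bar 14 mm wide, 16 mm high, and a small boss at the other end (24 mm diameter, 28 mm tall). It lies on hub and boss. Origin: in its underside plane, below the balance point. x along the bar from hub to small boss, z up
- servo: bystander, leave alone: black servo motor 54 x 20 x 43 mm, standing near the housing. Origin at the centre of its underside
- glue: bystander, leave alone: white glue bottle 30 mm diameter, 70 mm tall, standing near the housing. Origin at the centre of its underside
- cutters: bystander, leave alone: side cutters about 160 mm long, 14 mm thick, lying beyond the housing. Origin on the bench near their middle
- marker: bystander, leave alone: marker pen 135 mm long, 13 mm thick, lying beyond the housing. Origin on the bench near its middle
- board: bystander, leave alone: microcontroller board 69 x 54 mm, 15 mm high, lying at the robot's right. Origin at the centre of its underside
- gear: bystander, leave alone: brass gear 47 mm across with a small hub, 18 mm high, lying at the far left. Origin at the centre of its underside
- tray: bystander, leave alone: open grey parts tray 80 x 110 x 35 mm at the robot's left. Origin at the centre of its underside
Mind the look-alikes: they are no part of the job. Several things have the shape of the lever; the one meant has the colours described above.

How it is judged (in metres and radians):
On the way, in this order (a step that is already met when the one before it is completed fails the run):
1. the cover sits seated and level on the housing's rim, let go (horizontal distance between cover_shaft and housing_rim below 0.006 m and z of cover_shaft in the frame of housing_rim between 0.017 and 0.022 m and angle between cover's own z axis and vertical below 0.05 rad and contact force between the fingers and cover below 0.2 N), for 0.2 s.
2. the lever is lifted clear of the bench, gripped within 20 mm of its balance point (height (world z) of lever above 0.05 m and horizontal distance between the grasp point and lever_balance below 0.02 m and contact force between the fingers and lever above 1 N), for 0.2 s.
At the end, for the whole second after the job is handed in: Lever held still by the fingers alone, gripped within 20 mm of its balance point, level within 0.12 rad, hub axis within 20 mm of the stub, hub underside 20 to 90 mm above the stub's top; cover on the rim, centred within 6 mm, down within 2 mm, level within 0.05 rad (horizontal distance between lever_hub and cover_shaft below 0.02 m and z of lever_hub in the frame of housing_rim between 0.07 and 0.14 m and angle between lever's own z axis and vertical below 0.12 rad and linear speed of lever below 0.03 m/s and horizontal distance between the grasp point and lever_balance below 0.02 m and contact force between the fingers and lever above 1 N and contact force between lever and cover below 0.1 N and contact force between lever and housing below 0.1 N and horizontal distance between cover_shaft and housing_rim below 0.006 m and z of cover_shaft in the frame of housing_rim between 0.017 and 0.022 m and angle between cover's own z axis and vertical below 0.05 rad); the arm keeps its last pose, push and grip.
It fails at once if a bystander is pushed more than 30 mm (distance of any of servo, glue, cutters, marker, board, gear, tray from where it was at the start of the episode above 0.03 m).
It also fails if it takes over 64 s, if anything falls off the work surface, if the arm or the gripper's body presses on something with over 40 N, if the wrist force passes 120 N, or if a joint passes its speed limit or range.

## Robot

A 6-joint arm with a two-finger parallel gripper is mounted at the origin on the work surface. World frame = base frame: x ahead of the robot, y to its left, z up, the work surface at z = 0. Lengths are in mm, angles in rad, forces in N, time in s.
With the tool pointing down it reaches from about 275 to 1000 mm from the base axis. Payload 8.4 kg.
Tool frame: the origin (TCP) lies on the centre line of the jaws, within the pads' length; the fingertips stand r.tip_reach ahead of it and the grasp point (between the pads) lies 11 mm behind it (r.tip_reach is the distance from the TCP to the fingertips, in mm); z points along the fingers, y is the line along which they close (so a half turn about z gives the same grasp; the last joint's range is limited). The gripper opens to 85 mm and grips with 20 to 120 N. Pads are 22 mm wide; open, the fingers measure 114 mm over their backs; the gripper's body (76 mm by 85 mm) begins 54 mm behind the grasp point. The pads swing forward as they close: fully open they stand 13 mm farther back than shut.
Start: joints at [1.101, 0.353, 1.633, -0, 1.155, -0.002], TCP at [281.826, 557.855, 239.281] pointing down, gripper open.
Joint ranges: [-2.63, 2.63], [-0.92, 2.1], [0.06, 2.66], [-1.3, 4.44], [0, 2.69], [-3.02, 3.02]. Speed limits (rad/s): [2.22, 2.22, 2.79, 3.14, 3.14, 3.14].

## Interface

Orientations are given as [roll, pitch, yaw] about the fixed x, y, z axes, in that order (R = Rz(yaw) Ry(pitch) Rx(roll)).
In Python, from rig import r gives the robot as it stands.
- The arm moves only by the tool carry_out, never from a script. Its argument "targets" is a list of rows, each an object with "dp": the shift along the tool's x, y, z in mm, a list of three; "yaw": the turn about the tool's z in degrees. A call has 1 to 12 rows; each row is the pose to reach, as a shift and turn from the pose commanded when the call began, along the tool's axes at that moment; what a row does not reach only later rows make up. A row lasts 1/8 s, in which the tool goes at most 62.5 mm and 10.7 degrees, less where a joint would pass 70% of its speed; a pose out of reach is approached as far as the arm can. A call with a gripper value outside its range is refused whole. "fingers" is the opening, from -1 (shut) to 1 (fully open), so that 0 is half open, set as the call begins (left out, the last holds). The fingers move at their own pace and stop on an object; "grip_force" is the grip in N (left out, the last holds). Time passes only in rows, so rows that repeat a pose let the fingers close. It gives the time, the measured TCP pose, the force, the opening and the grip force at its end, in the units of the state.
- r.sense(): the state, without advancing time (a new reading comes with each control period).
- r.grab_frame(name): name is "scene" or "top" or "wrist"; returns the picture (400x640x3 uint8, red, green, blue); there is no depth.
- r.get_calibration(name): a dict with "fx", "fy", "cx", "cy" (pixels), "rvec" (rotation vector, rad) and "tvec" (3), from world to camera coordinates, as OpenCV has them. Camera axes: x right, y down, z forward; pixel columns grow to the right and rows downward; lengths in mm; the calibration is good to about 2 mm. A picture is of the moment at which its call begins: read the wrist's pose just before it. get_calibration takes no time and is no camera call; for the wrist camera it gives the pose at the moment of the call.
- r.sign_off(): hands the job in; it is judged then, once.
The state is a dict: "clock": time; "qpos": joint angles; "qvel": joint speeds; "joint_efforts": joint torques, N m; "eef_pos": TCP position; "tcp_rot": TCP orientation; "contact_force": force on the tool from outside, world axes, zero at the start; "wrist_torque": the same for the moment, N m; "opening": opening from 0.0 (shut) to 1.0 (fully open); "grasp_force": force on a finger pad.
Only numpy, scipy, OpenCV 4.12 (cv2) and the standard library are available. Lean on these libraries where they do the work, as an engineer would, in place of code of your own. Each camera call takes 0.05 s, during which the arm holds its last target. There are 200 camera calls.

## Working session

There is one attempt and no reset: what is moved stays moved. The work goes in short steps, Python scripts to look and compute and a tool call to move; the robot and the scene stay as the last step left them, time stands still between calls to the robot, and variables do not carry over. Pictures are saved under pics/ and viewed, at most 10 in all, crops included, and the job is handed in when it is done.

Besides the shell and the picture viewer there is one more tool, called as name(argument=value, ...), one argument or row to a line, values as JSON. carry_out: Moves the arm, as the interface text tells. Its arguments: {"type":"object","properties":{"targets":{"type":"array","items":{"type":"object","properties":{"dp":{"type":"array","items":{"type":"number"}},"yaw":{"type":"number"}}}},"fingers":{"type":"number"},"grip_force":{"type":"number"}},"required":["targets"]}

```bash
mkdir -p pics; python3 - <<'E'
from rig import r
import cv2,numpy as np
s=r.sense();print(s,r.tip_reach)
for n in("top","scene"):
    cv2.imwrite(f"pics/{n}0.png",r.grab_frame(n)[:,:,::-1]);c=r.get_calibration(n);print(n,c)
E
```

```text
{'clock': 0.0, 'qpos': array([ 1.10061083e+00,  3.53619375e-01,  1.63412592e+00,  2.30989683e-05,
        1.15519698e+00, -2.41539859e-03]), 'qvel': array([-0.00023424,  0.00052724, -0.00080354, -0.00151136, -0.00014789,
       -0.00072465]), 'joint_efforts': array([ 3.33777883e-03, -6.05191755e+01, -3.42075956e+01,  1.80294887e-04,
        8.51626071e-03,  1.94282649e-05]), 'eef_pos': array([281.60561058, 557.45086951, 238.5831585 ]), 'tcp_rot': array([-3.14024309e+00, -2.43798548e-05,  2.67381320e+00]), 'contact_force': array([ 0.35229814,  0.29385515, -0.07867422]), 'wrist_torque': array([ 0.03290479, -0.0412074 ,  0.03458132]), 'grasp_force': 0.0, 'opening': 0.9981763507612716} 8.0
top {'fx': 462.17890407206437, 'fy': 462.17890407206437, 'cx': 312.9895714490235, 'cy': 202.58307985344905, 'rvec': array([ 2.17297257, -2.1402506 ,  0.16115865]), 'tvec': array([ -25.81468573,  544.68384729, 1252.16314943])}
scene {'fx': 455.2689036410153, 'fy': 455.2689036410153, 'cx': 317.49167484769816, 'cy': 193.6645656668635, 'rvec': array([ 1.48349919,  2.12137575, -0.82688314]), 'tvec': array([ 197.0661043 , -332.13998428, 1765.10741922])}
```

View pics/top0.png

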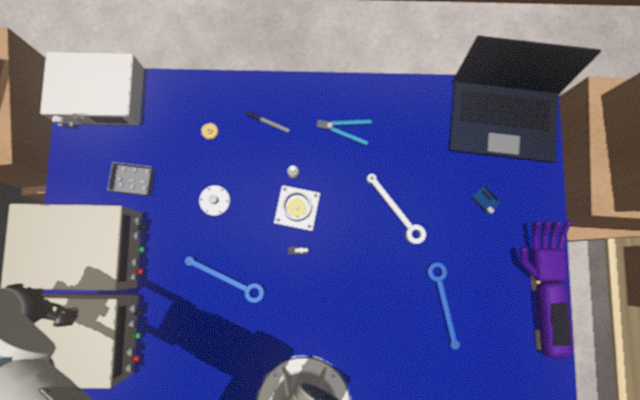

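View pics/scene0.png

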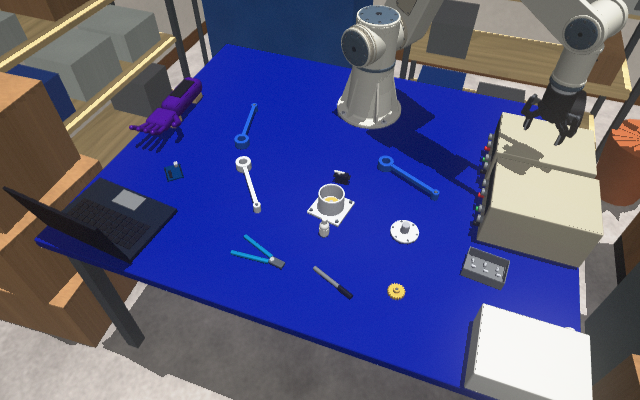

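The top view shows the cover at about (214,200), the housing at (297,207), and the bare-metal lever with its hub at (416,233) and boss at (372,178). The two blue levers are look-alikes. The servo (298,250) and glue (293,172) stand close to the housing.

```bash
cat > h.py <<'E'
from rig import r
import cv2,numpy as np
def ray(c,uv,z):
    R,_=cv2.Rodrigues(np.array(c["rvec"]));t=np.array(c["tvec"])
    d=R.T@np.array([(uv[0]-c["cx"])/c["fx"],(uv[1]-c["cy"])/c["fy"],1]);o=-R.T@t
    return (o+d*(z-o[2])/d[2]).round(1)
def proj(c,p):
    K=np.array([[c["fx"],0,c["cx"]],[0,c["fy"],c["cy"]],[0,0,1]])
    return cv2.projectPoints(np.array(p,float).reshape(-1,3),np.array(c["rvec"]),np.array(c["tvec"]),K,None)[0][:,0].round(1)
def rot(s):
    from scipy.spatial.transform import Rotation as T
    return T.from_euler("xyz",s["tcp_rot"]).as_matrix()
def totool(s,v): return (rot(s).T@np.array(v)).round(1)
E
python3 - <<'E'
from h import *
c=r.get_calibration("top")
for n,uv,z in(("cover",(214,200.5),11),("rim",(298,207),70),("base",(297.5,208.5),10),("hub",(416.3,233.5),30),("boss",(372,178),28),("glue",(293,172),70),("servo",(298,250.5),43)):print(n,ray(c,uv,z))
s=r.sense();print(rot(s).round(3))
w=r.get_calibration("wrist");R,_=cv2.Rodrigues(w["rvec"]);o=-R.T@w["tvec"]
print(w,totool(s,o-s["eef_pos"]),(rot(s).T@R.T).round(2))
t=ray(c,(214,200.5),11);print("to cover +180",totool(s,[t[0]-s["eef_pos"][0],t[1]-s["eef_pos"][1],180-s["eef_pos"][2]]))
E
```

```text
cover [550.1 263.4  11. ]
rim [527.8  23.3  70. ]
base [531.1  25.9  10. ]
hub [ 463.6 -307.    30. ]
boss [ 619.4 -184.    28. ]
glue [624.3  38.9  70. ]
servo [411.2  21.7  43. ]
[[-0.893  0.451 -0.001]
 [ 0.451  0.893 -0.001]
 [ 0.    -0.001 -1.   ]]
{'fx': 281.8810473293236, 'fy': 281.8810473293236, 'cx': 318.4090620894688, 'cy': 201.58029638546182, 'rvec': array([-2.46663069, -1.51644657, -0.2118636 ]), 'tvec': array([-625.22144753,  -35.28102208,  378.51607496])} [  70.     0.9 -134.2] [[-0.   -0.96 -0.28]
 [ 1.   -0.   -0.  ]
 [-0.   -0.28  0.96]]
to cover +180 [-372.2 -141.4   58.8]
```

carry_out(
  targets=[
    {"dp": [-372,-141,0]},
    {"dp": [-372,-141,0]},
    {"dp": [-372,-141,0]},
    {"dp": [-372,-141,0]},
    {"dp": [-372,-141,60]},
    {"dp": [-372,-141,60]},
    {"dp": [-372,-141,60]},
    {"dp": [-372,-141,60]},
    {"dp": [-372,-141,60]},
    {"dp": [-372,-141,60]},
  ],
)

```text
schema error: expected keys dp, yaw
```

```bash
python3 - <<'E'
from h import *
s=r.sense();c=r.get_calibration("wrist");im=r.grab_frame("wrist")
print(s["eef_pos"],s["qvel"].round(3),proj(c,[[550,263,11],[550,263,41]]))
cv2.imwrite("pics/w1.png",im[:,:,::-1])
E
```

```text
[281.65350199 557.49797075 238.64899909] [ 0.001 -0.001 -0.002 -0.001 -0.001  0.001] [[233.1 396.8]
 [227.5 414.8]]
```

View pics/w1.png

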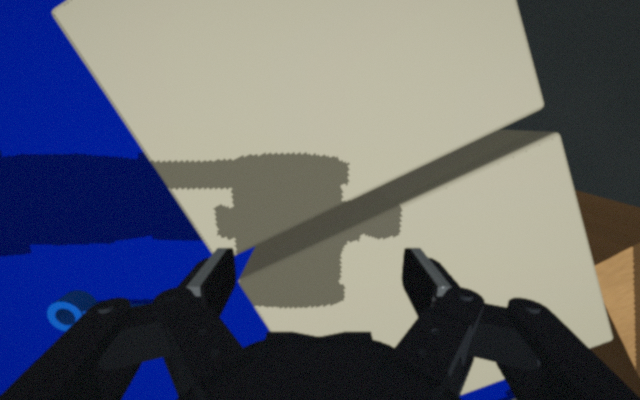

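The call was refused because every row needs `yaw`, so the arm has not moved. This picture shows the boxes below the start pose and the fingertips at about (225,250) and (415,250).

carry_out(
  targets=[
    {"dp": [-372,-141,0],"yaw": 0},
    {"dp": [-372,-141,0],"yaw": 0},
    {"dp": [-372,-141,0],"yaw": 0},
    {"dp": [-372,-141,0],"yaw": 0},
    {"dp": [-372,-141,60],"yaw": 0},
    {"dp": [-372,-141,60],"yaw": 0},
    {"dp": [-372,-141,60],"yaw": 0},
    {"dp": [-372,-141,60],"yaw": 0},
    {"dp": [-372,-141,60],"yaw": 0},
    {"dp": [-372,-141,60],"yaw": 0},
  ],
)

```text
clock: 1.4
eef_pos: [549.8, 265.3, 179.9]
tcp_rot: [3.141, 0.0, 2.675]
contact_force: [0.2, 0.5, 0.5]
opening: 0.998
grasp_force: 0.0
```

```bash
python3 - <<'E'
from h import *
s=r.sense();c=r.get_calibration("wrist");im=r.grab_frame("wrist")
print(s["eef_pos"],s["qvel"].round(3),proj(c,[[550,263,11],[550,263,41]]))
cv2.imwrite("pics/w2.png",im[:,:,::-1])
np.savez("w2.npz",im=im,**{k:np.array(v) for k,v in c.items()})
E
```

```text
[549.79306467 265.33698597 179.85601502] [ 0.003 -0.003  0.     0.    -0.002 -0.002] [[315.6 187.8]
 [315.4 194.7]]
```

View pics/w2.png

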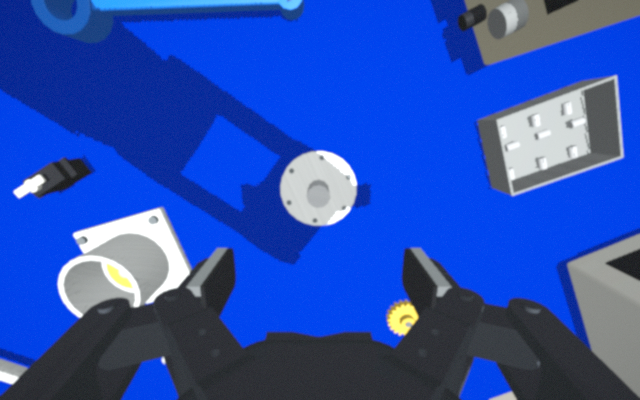

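The cover's disc is centred at about (318,188), with the stub top near (318,193). That agrees with the top-view estimate to a few pixels.

```bash
python3 - <<'E'
from h import *
d=np.load("w2.npz");c={k:d[k] for k in d if k!="im"}
hs=cv2.cvtColor(d["im"],cv2.COLOR_RGB2HSV)
m=((hs[...,1]<90)&(hs[...,2]>90)).astype(np.uint8);m[:130]=0;m[235:]=0;m[:,:260]=0;m[:,375:]=0
n,l,st,ce=cv2.connectedComponentsWithStats(m);i=1+st[1:,4].argmax()
k=max(cv2.findContours((l==i).astype(np.uint8),0,1)[0],key=cv2.contourArea);e=cv2.fitEllipse(k)
p=ray(c,e[0],11);print(e,p,ray(c,(e[0][0]+e[1][1]/2,e[0][1]),11)-p)
s=r.sense();print(totool(s,[p[0]-s["eef_pos"][0],p[1]-s["eef_pos"][1],22-s["eef_pos"][2]]))
E
```

```text
((318.12286376953125, 187.92616271972656), (74.67623138427734, 76.44061279296875), 87.02832794189453) [551.3 265.4  11. ] [19.  37.7  0. ]
[ -1.2   0.6 157.9]
```

carry_out(
  targets=[
    {"dp": [-1,1,50],"yaw": 0},
    {"dp": [-1,1,95],"yaw": 0},
    {"dp": [-1,1,125],"yaw": 0},
    {"dp": [-1,1,145],"yaw": 0},
    {"dp": [-1,1,155],"yaw": 0},
    {"dp": [-1,1,157],"yaw": 0},
    {"dp": [-1,1,157],"yaw": 0},
  ],
)

```text
clock: 2.33
eef_pos: [552.2, 265.0, 23.2]
tcp_rot: [3.141, 0.001, 2.674]
contact_force: [1.7, -0.4, -0.0]
opening: 1.001
grasp_force: 0.0
```

carry_out(
  targets=[
    {"dp": [0,0,0],"yaw": 0},
    {"dp": [0,0,0],"yaw": 0},
    {"dp": [0,0,0],"yaw": 0},
    {"dp": [0,0,0],"yaw": 0},
    {"dp": [0,0,0],"yaw": 0},
    {"dp": [0,0,0],"yaw": 0},
    {"dp": [0,0,0],"yaw": 0},
    {"dp": [0,0,0],"yaw": 0},
  ],
  fingers=-1,
  grip_force=50,
)

```text
clock: 3.32
eef_pos: [551.8, 264.8, 22.7]
tcp_rot: [3.141, 0.0, 2.674]
contact_force: [-1.4, -0.6, 5.9]
opening: 0.261
grasp_force: 48.9
```

carry_out(
  targets=[
    {"dp": [0,0,-10],"yaw": 0},
    {"dp": [0,0,-45],"yaw": 0},
    {"dp": [0,0,-100],"yaw": 0},
    {"dp": [-30,-40,-130],"yaw": 0},
    {"dp": [-66,-88,-150],"yaw": 0},
    {"dp": [-100,-133,-150],"yaw": 0},
    {"dp": [-134,-178,-150],"yaw": 0},
    {"dp": [-160,-213,-150],"yaw": 0},
    {"dp": [-168,-224,-150],"yaw": 0},
    {"dp": [-168,-224,-150],"yaw": 0},
    {"dp": [-168,-224,-150],"yaw": 0},
  ],
)

```text
clock: 4.7
eef_pos: [600.3, -9.8, 172.2]
tcp_rot: [3.141, -0.001, 2.675]
contact_force: [-0.5, -0.4, -2.3]
opening: 0.261
grasp_force: 49.4
```

```bash
python3 - <<'E'
from h import *
s=r.sense();c=r.get_calibration("wrist");im=r.grab_frame("wrist")
print(s["eef_pos"],s["grasp_force"],s["opening"],s["qpos"].round(2),proj(c,[[529,24,70],[529,24,10]]))
cv2.imwrite("pics/w3.png",im[:,:,::-1])
np.savez("w3.npz",im=im,**{k:np.array(v) for k,v in c.items()})
E
```

```text
[600.26520493  -9.79575223 172.23712969] 49.43045496940613 0.2608150545999499 [-0.02  0.39  1.75  0.    1.01 -1.12] [[314.8 109.2]
 [315.5 111.6]]
```

View pics/w3.png

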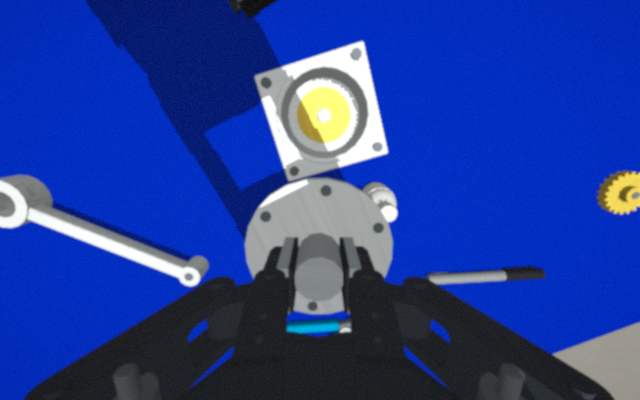

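The cover hangs level in the grip, with its disc centred at about (319,246). The cup mouth shows as a dark ring centred at about (324,112) and 85 px across, which fits the 70 mm inner diameter.

```bash
python3 - <<'E'
from h import *
d=np.load("w3.npz");c={k:d[k] for k in d if k!="im"}
g=cv2.GaussianBlur(cv2.cvtColor(d["im"],cv2.COLOR_RGB2GRAY),(0,0),1).astype(float)
def fit(c0,r0,r1,angs,sgn,it=3):
    c0=np.array(c0,float)
    for _ in range(it):
        rr=np.arange(r0,r1,.5);P=[]
        for a in np.radians(angs):
            x=(c0[0]+rr*np.cos(a)).astype(np.float32);y=(c0[1]+rr*np.sin(a)).astype(np.float32)
            v=cv2.remap(g.astype(np.float32),x[None],y[None],1)[0];i=(sgn*np.gradient(v)).argmax();P.append((x[i],y[i]))
        e=cv2.fitEllipseAMS(np.array(P,np.float32));c0=np.array(e[0])
    return e
e=fit((324.5,112.5),37,48,range(0,360,6),1);p=ray(c,e[0],70)
q=proj(c,[p+[35*np.cos(t),35*np.sin(t),0] for t in np.linspace(0,6.28,40)])
print("rim",e,p,"model",cv2.fitEllipse(q.astype(np.float32)))
b=fit((319,246),60,80,list(range(-30,0,4))+list(range(180,260,4)),-1);z=160.5
pc=ray(c,b[0],z);print("disc",b,pc)
q=proj(c,[pc+[42*np.cos(t),42*np.sin(t),0] for t in np.linspace(0,6.28,40)]);print(cv2.fitEllipse(q.astype(np.float32)))
s=r.sense();E=s["eef_pos"];print(E,totool(s,[*(p-pc)[:2],0]),totool(s,[p[0]-E[0],p[1]-E[1],0]))
E
```

```text
rim ((323.5885009765625, 112.29344940185547), (87.84968566894531, 90.03483581542969), 184.66079711914062) [534.3  29.3  70. ] model ((323.6776123046875, 110.3756103515625), (87.52222442626953, 91.88032531738281), 3.1329543590545654)
disc ((317.135986328125, 240.13572692871094), (124.14842224121094, 144.90887451171875), 262.1644287109375) [595.3  -7.1 160.5]
((317.0749816894531, 234.99708557128906), (139.09246826171875, 150.1610870361328), 90.34024047851562)
[600.30984137  -9.64399251 172.25697502] [70.9  5.1  0. ] [76.5  5.1  0. ]
```

```bash
python3 - <<'E'
from h import *
d=np.load("w3.npz");c={k:d[k] for k in d if k!="im"}
a,b=ray(c,(255,75),10),ray(c,(388,153),10);print("plate",a,b,(a+b)/2,np.linalg.norm(a-b))
t=r.get_calibration("top")
im=cv2.imread("pics/top0.png");hs=cv2.cvtColor(im,cv2.COLOR_BGR2HSV)
m=(hs[...,1]<110).astype(np.uint8);m[:182]=0;m[234:]=0;m[:,:265]=0;m[:,330:]=0
k=max(cv2.findContours(m,0,1)[0],key=cv2.contourArea);q=cv2.minAreaRect(k);print("topplate",q,ray(t,q[0],10))
m=(hs[...,1]<110).astype(np.uint8);m[:175]=0;m[230:]=0;m[:,:190]=0;m[:,240:]=0
k=max(cv2.findContours(m,0,1)[0],key=cv2.contourArea);q=cv2.fitEllipse(k);print("topcover",q,ray(t,q[0],11))
s=r.sense();E=s["eef_pos"]
for p in([535.6,28.6],(a+b)[:2]/2):print(totool(s,[p[0]-E[0],p[1]-E[1],0]))
cv2.imwrite("pics/w3c.png",cv2.resize(d["im"][30:200,230:420,::-1],None,fx=3,fy=3,interpolation=2))
E
```

```text
plate [472.4 -13.   10. ] [599.8  72.9  10. ] [536.1   29.95  10.  ] 153.6540594973006
topplate ((296.48077392578125, 207.5961456298828), (41.184383392333984, 40.596038818359375), 11.309932708740234) [533.6  28.9  10. ]
topcover ((214.05905151367188, 200.03868103027344), (30.538240432739258, 31.831981658935547), 81.62191772460938) [551.4 263.3  11. ]
[75.   5.1  0. ]
[75.2  6.5  0. ]
```

View pics/w3c.png

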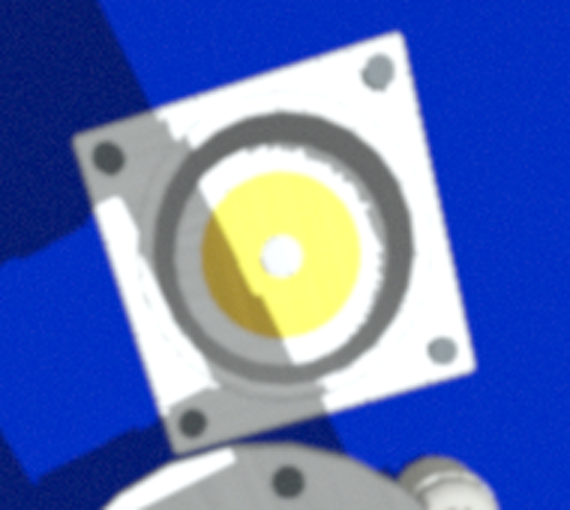

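The crop shows the cup's inner rim clearly. The rim fit, the plate diagonal (153.7 mm, should be 155.6) and the top view all put the housing at about (535.5, 29).

carry_out(
  targets=[
    {"dp": [40,3,0],"yaw": 0},
    {"dp": [70,5,0],"yaw": 0},
    {"dp": [75,5.5,20],"yaw": 0},
    {"dp": [75,5.5,45],"yaw": 0},
    {"dp": [75,5.5,65],"yaw": 0},
    {"dp": [75,5.5,74],"yaw": 0},
    {"dp": [75,5.5,78],"yaw": 0},
    {"dp": [75,5.5,81],"yaw": 0},
    {"dp": [75,5.5,83],"yaw": 0},
    {"dp": [75,5.5,84],"yaw": 0},
    {"dp": [75,5.5,85],"yaw": 0},
    {"dp": [75,5.5,85],"yaw": 0},
  ],
)

```text
clock: 6.25
eef_pos: [536.3, 27.9, 88.7]
tcp_rot: [3.141, 0.001, 2.674]
contact_force: [-4.8, 1.8, 13.1]
opening: 0.26
grasp_force: 50.9
```

carry_out(
  targets=[
    {"dp": [1,0,0],"yaw": 0},
    {"dp": [2,0,0],"yaw": 0},
    {"dp": [2,0,0.5],"yaw": 0},
    {"dp": [2,0,1],"yaw": 0},
    {"dp": [2,0,1],"yaw": 0},
  ],
)

```text
clock: 6.88
eef_pos: [534.2, 28.6, 86.7]
tcp_rot: [-3.141, -0.0, 2.674]
contact_force: [-3.1, 0.2, 6.3]
opening: 0.264
grasp_force: 50.4
```

The TCP is at 86.7 mm, exactly the expected seated height. Next I release and back off.

carry_out(
  targets=[
    {"dp": [0,0,0],"yaw": 0},
    {"dp": [0,0,0],"yaw": 0},
    {"dp": [0,0,0],"yaw": 0},
    {"dp": [0,0,0],"yaw": 0},
    {"dp": [0,0,0],"yaw": 0},
    {"dp": [0,0,-40],"yaw": 0},
    {"dp": [0,0,-90],"yaw": 0},
    {"dp": [0,0,-110],"yaw": 0},
    {"dp": [0,0,-110],"yaw": 0},
    {"dp": [0,0,-110],"yaw": 0},
  ],
  fingers=1,
)

```text
clock: 8.12
eef_pos: [533.7, 28.6, 195.3]
tcp_rot: [-3.141, -0.001, 2.674]
contact_force: [-0.8, 0.1, 0.2]
opening: 0.997
grasp_force: 0.0
```

```bash
python3 - <<'E'
from h import *
s=r.sense();c=r.get_calibration("wrist");im=r.grab_frame("wrist")
print(s["eef_pos"],s["opening"],s["qpos"].round(2))
T=np.linspace(0,2*np.pi,40)
for rad,z in((42,75),(12,105)):
    cv2.polylines(im,[proj(c,[[535.5+rad*np.cos(t),29+rad*np.sin(t),z] for t in T]).astype(np.int32)],True,(255,0,0),1)
cv2.imwrite("pics/w4.png",im[:,:,::-1])
L=np.array([463.6,-307,20])+[1.2,1,0];B=L+59*np.array([.785,.62,0])
print("balance est",B,totool(s,[*(B-s["eef_pos"])[:2],0]))
E
```

```text
[533.66364907  28.59020967 195.32195458] 0.9972058141168885 [ 0.05  0.26  1.87 -0.    1.01 -1.05]
balance est [ 511.115 -269.42    20.   ] [-1.143e+02 -2.762e+02  1.000e-01]
```

View pics/w4.png

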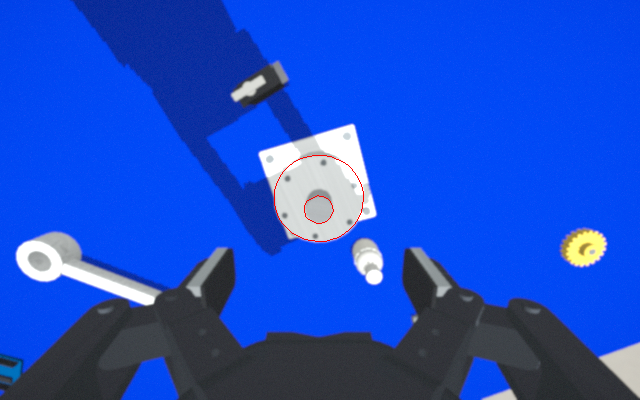

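The cover sits centred on the housing: its disc and stub match the outlines drawn in red at (319,198) and (319,209). The lever's hub is at the left, at (45,255). Next I go above the lever's balance point, turned across the bar.

carry_out(
  targets=[
    {"dp": [-10,-25,0],"yaw": 10},
    {"dp": [-20,-50,0],"yaw": 20},
    {"dp": [-35,-80,0],"yaw": 30},
    {"dp": [-45,-110,0],"yaw": 40},
    {"dp": [-57,-138,0],"yaw": 50},
    {"dp": [-70,-165,5],"yaw": 60},
    {"dp": [-80,-193,10],"yaw": 70},
    {"dp": [-90,-220,10],"yaw": 80},
    {"dp": [-102,-248,10],"yaw": 90},
    {"dp": [-110,-265,10],"yaw": 100},
    {"dp": [-114,-276,10],"yaw": 110},
    {"dp": [-114,-276,10],"yaw": 115},
  ],
)

```text
clock: 9.68
eef_pos: [510.8, -269.7, 184.6]
tcp_rot: [-3.139, 0.001, 0.661]
contact_force: [-0.1, 0.1, -0.5]
opening: 0.999
grasp_force: 0.0
```

carry_out(
  targets=[
    {"dp": [0,0,0],"yaw": 0},
    {"dp": [0,0,0],"yaw": 0},
  ],
)

```text
clock: 9.93
eef_pos: [511.3, -268.8, 185.5]
tcp_rot: [-3.14, 0.001, 0.669]
contact_force: [-0.2, -0.6, -1.0]
opening: 1.0
grasp_force: 0.0
```

```bash
python3 - <<'E'
from h import *
s=r.sense();c=r.get_calibration("wrist");im=r.grab_frame("wrist")
print(s["eef_pos"],s["qpos"].round(2),rot(s).round(3))
np.savez("w5.npz",im=im,**{k:np.array(v) for k,v in c.items()})
cv2.imwrite("pics/w5.png",im[:,:,::-1])
E
```

```text
[ 511.30378251 -268.81294352  185.50339302] [-0.49  0.34  1.79 -0.    1.02  0.42] [[ 0.785  0.62  -0.001]
 [ 0.62  -0.785  0.001]
 [-0.001 -0.001 -1.   ]]
```

View pics/w5.png

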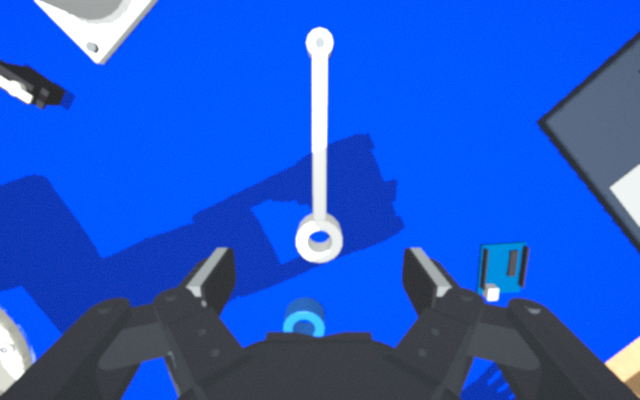

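The bare-metal lever lies straight along the image's vertical: hub ring at about (319,239), boss at about (319.5,42), bar midway between the open fingers.

```bash
python3 - <<'E'
from h import *
d=np.load("w5.npz");c={k:d[k] for k in d if k!="im"}
h,b=ray(c,(319.2,239),30),ray(c,(319.5,42),28);u=(b-h)[:2];L=np.linalg.norm(u);u/=L
B=h[:2]+59*u;s=r.sense();print(h,b,L,u,B,totool(s,[*(B-s["eef_pos"][:2]),27-s["eef_pos"][2]]),totool(s,[*(h-s["eef_pos"])[:2],0]))
E
```

```text
[ 467.6 -303.5   30. ] [ 622.  -181.8   28. ] 196.59666833392674 [0.78536428 0.61903389] [ 513.93649226 -266.9770006 ] [  3.2   0.2 158.7] [-55.9   0.1   0. ]
```

carry_out(
  targets=[
    {"dp": [3,0,50],"yaw": 0},
    {"dp": [3,0,95],"yaw": 0},
    {"dp": [3,0,130],"yaw": 0},
    {"dp": [3,0,155],"yaw": 0},
    {"dp": [3,0,167],"yaw": 0},
    {"dp": [3,0,171],"yaw": 0},
    {"dp": [3,0,171],"yaw": 0},
  ],
)

```text
clock: 10.85
eef_pos: [514.4, -267.4, 15.8]
tcp_rot: [3.141, -0.0, 0.667]
contact_force: [0.1, 0.3, -0.2]
opening: 1.0
grasp_force: 0.0
```

carry_out(
  targets=[
    {"dp": [0,0,0],"yaw": 0},
    {"dp": [0,0,0],"yaw": 0},
    {"dp": [0,0,0],"yaw": 0},
    {"dp": [0,0,0],"yaw": 0},
    {"dp": [0,0,0],"yaw": 0},
    {"dp": [0,0,0],"yaw": 0},
    {"dp": [0,0,0],"yaw": 0},
    {"dp": [0,0,0],"yaw": 0},
    {"dp": [0,0,0],"yaw": 0},
  ],
  fingers=-1,
  grip_force=90,
)

```text
clock: 11.98
eef_pos: [514.1, -267.3, 15.8]
tcp_rot: [3.141, -0.0, 0.667]
contact_force: [-1.1, 1.3, 5.7]
opening: 0.139
grasp_force: 88.4
```

carry_out(
  targets=[
    {"dp": [0,0,-10],"yaw": 0},
    {"dp": [0,0,-40],"yaw": 0},
    {"dp": [0,0,-85],"yaw": 0},
    {"dp": [0,0,-125],"yaw": 0},
    {"dp": [0,0,-150],"yaw": 0},
    {"dp": [0,0,-160],"yaw": 0},
    {"dp": [0,0,-160],"yaw": 0},
    {"dp": [0,0,-160],"yaw": 0},
  ],
)

```text
clock: 12.98
eef_pos: [513.2, -266.9, 174.0]
tcp_rot: [-3.14, 0.001, 0.667]
contact_force: [0.7, 0.5, -3.2]
opening: 0.14
grasp_force: 88.2
```

carry_out(
  targets=[
    {"dp": [15,-13,0],"yaw": 0},
    {"dp": [45,-38,0],"yaw": 0},
    {"dp": [80,-68,0],"yaw": 0},
    {"dp": [115,-97,0],"yaw": 0},
    {"dp": [150,-127,0],"yaw": 0},
    {"dp": [185,-157,0],"yaw": 0},
    {"dp": [215,-182,0],"yaw": 0},
    {"dp": [240,-203,0],"yaw": 0},
    {"dp": [254,-215,0],"yaw": 0},
    {"dp": [259,-219,0],"yaw": 0},
    {"dp": [259,-219,0],"yaw": 0},
    {"dp": [259,-219,0],"yaw": 0},
  ],
)

```text
clock: 14.48
eef_pos: [581.8, 64.0, 175.2]
tcp_rot: [-3.142, 0.001, 0.666]
contact_force: [0.5, 0.3, -3.0]
opening: 0.143
grasp_force: 88.2
```

```bash
python3 - <<'E'
from h import *
s=r.sense();print(s["eef_pos"],s["grasp_force"],s["opening"],s["wrist_torque"])
a=r.grab_frame("wrist");b=r.grab_frame("scene")
c=r.get_calibration("scene");T=np.linspace(0,2*np.pi,40)
R=cv2.resize(b[100:270,230:420],None,fx=3,fy=3,interpolation=2)
cv2.imwrite("pics/w6.png",cv2.resize(np.hstack([a,cv2.resize(R,(447,400))]),(800,294))[:,:,::-1])
w=r.get_calibration("wrist")
print(proj(w,[[535,29,105],[535,29,190]]),proj(c,[[535,29,105],[535,29,190],[535,29,160]]))
np.savez("w6.npz",im=a)
E
```

```text
[581.83127599  64.03619816 175.15932886] 88.24459791183472 0.1428502802129693 [ 0.02087024 -0.03056782  0.04050105]
[[317.3 284.1]
 [316.5 372.8]] [[331.7 184.4]
 [332.5 163.4]
 [332.2 171. ]]
```

View pics/w6.png

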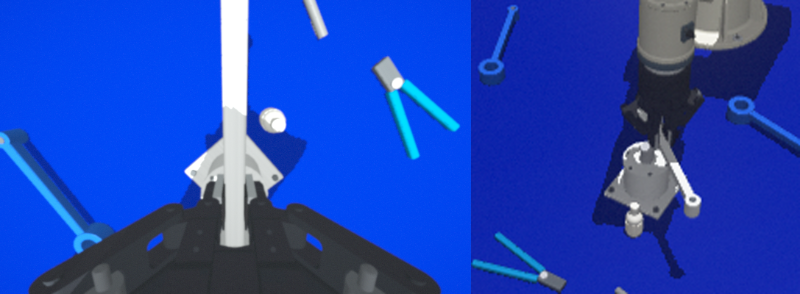

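The wrist picture shows the bar held level and square between the fingers, and the wrist torque is near zero. In the scene view the hub is too small to judge, so I take one enlarged crop.

```bash
python3 - <<'E'
from h import *
b=r.grab_frame("scene");c=r.get_calibration("scene");T=np.linspace(0,2*np.pi,40)
R=np.ascontiguousarray(cv2.resize(b[140:230,280:400],None,fx=6,fy=6,interpolation=2));G=R.copy()
for x,y,rad,z in((534.5,28.6,42,75),(534.5,28.6,12,105),(535,28,26,189),(535,28,26,159)):
    q=proj(c,[[x+rad*np.cos(t),y+rad*np.sin(t),z] for t in T]);cv2.polylines(G,[((q-[280,140])*6).astype(np.int32)],True,(255,0,0),1)
cv2.imwrite("pics/s7.png",cv2.resize(np.hstack([R,G]),(800,300),interpolation=3)[:,:,::-1])
E
```

```text
(no output)
```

View pics/s7.png

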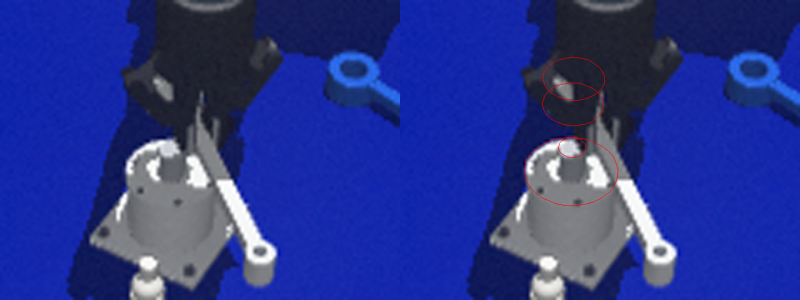

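The crop shows the cover seated, with its disc and stub on the red outlines. The hub is hidden behind the gripper where the outlines predict it, and the boss top is at scene pixel (358,215). I check level from the boss before handing in.

```bash
python3 - <<'E'
from h import *
c=r.get_calibration("scene");s=r.sense();E=s["eef_pos"]
for z in(170,187,204):print(z,proj(c,[[E[0]+141*.785,E[1]+141*.62,z]]))
q=proj(c,[[E[0]+141*.785,E[1]+141*.62,187]])[0]
if np.hypot(*(q-[358,215.6]))<4: print("sign",r.sign_off())
E
```

```text
170 [[358.  220.4]]
187 [[358.5 216.2]]
204 [[358.9 211.8]]
the job is handed in; nothing more can be done
sign None
```

The job is handed in. The cover looked seated and centred on the housing, and the lever is held level at its balance point with its hub over the stub, about 54 mm clear. The gripper hid the hub from view, so its position is worked out from the grip and the boss.

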